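# Tip the flat-topped cereal carton out of the breakfast rack

## Task

Set out breakfast: take the flat-topped carton, the one without a pouring spout, out of the wooden rack and stand it upright on the broad part of the wooden paddle board. It stands too tight to be gripped in its slot, so first tip it forward by its top edge until it leans on the rack's steel front rail, then grip it by its two sides and lift it out. Leave the two cartons with spouts standing in their slots.

Things in the scene. Friction and masses are not known exactly. Their poses are not given: they have to be found in the camera images.
- flat_carton_mid (a point): Centre of the flat-topped loose carton in any slot of the pale wood rack; x 84 mm deep, y 50 mm thick, z up 185 mm high; 0.17 to 0.35 kg. Its narrow front (-x, pale label) faces the rack's front. Pushed forward (-x, about 1 N) from behind the top edge it tips about its front foot, balances at 25 deg, then rests on the rail leaning about 35 deg forward, its upper part clear ahead of its neighbours.
- spout_carton_a: Another loose carton in the rack, same size and axes (within 2 deg), but with a white pouring spout (30 mm wide, 12 mm high) on top; origin at the centre of its underside. Rack (fixed): floor 8 mm above the worktop, slots 58 mm apart along y, 2 mm play beside a carton, dividers and sides 90 mm high. The back stop is 58 mm high: above it the cartons' backs are free, with open room behind.
- spout_carton_b: The other carton with a spout, same shape and axes; origin at the centre of its underside. In front of all three cartons the rack has a 15 mm high toe rod, which stops a tipping carton's foot, and a steel rail 10 mm thick, its axis 79 mm above the worktop and 46 mm ahead of the upright cartons' fronts; the rack's side panels reach 54 mm ahead of those fronts.
- board_blade (a point): Centre of the upper face of the broad part (blade) of the fixed wooden paddle board, 18 mm thick, flat on the worktop. The blade measures 110 mm along its x and 175 mm along its y; the narrow handle points to its -y; z points up.
Mind the look-alikes: they are no part of the job. What is shaped like the part that bears flat_carton_mid but green or red is not meant.

How it is judged:
On the way:
1. the flat-topped carton, still in its slot, has been tipped forward and leans on the front rail (more than 28 degrees) (angle between flat_carton_mid's own z axis and vertical between 0.5 and 0.75 rad and height (world z) of flat_carton_mid below 0.125 m and distance of flat_carton_mid from where it was at the start of the episode below 0.08 m), for 0.2 s.
At the end, for the whole second after the job is handed in: The flat-topped carton stands upright (10 degrees), released and at rest on the board's blade, its centre within 45 mm across and 80 mm along of the blade's centre, 82 to 103 mm above it; both spout cartons upright (10 degrees), within 25 mm of their starts (x of flat_carton_mid in the frame of board_blade between -0.045 and 0.045 m and y of flat_carton_mid in the frame of board_blade between -0.08 and 0.08 m and z of flat_carton_mid in the frame of board_blade between 0.082 and 0.103 m and angle between each of flat_carton_mid, spout_carton_a, spout_carton_b's own z axis and vertical below 0.17 rad and distance of each of spout_carton_a, spout_carton_b from where it was at the start of the episode below 0.025 m and linear speed of flat_carton below 0.02 m/s); the robot touches nothing.
It fails at once if a carton with a spout is tipped by more than 20 degrees or moved by more than 40 mm (angle between any of spout_carton_a, spout_carton_b's own z axis and vertical above 0.35 rad or distance of any of spout_carton_a, spout_carton_b from where it was at the start of the episode above 0.04 m).
It also fails if it takes over 58 s, if anything falls off the work surface, if the arm or the gripper's body presses on something with over 40 N, if the wrist force passes 120 N, or if a joint passes its speed limit or range.

## Robot

A 6-joint arm with a two-finger parallel gripper is mounted at the origin on a cart in front of the work surface, level with it; the furniture and walls round the work are solid. World frame = base frame: x ahead of the robot, y to its left, z up, the work surface at z = 0. Lengths are in m, angles in rad, forces in N, time in s.
With the tool pointing down it reaches from about 0.325 to 0.925 m from the base axis. Payload 3.1 kg.
Tool frame: the origin (TCP) lies at the very end of the fingers, on their centre line; the grasp point (between the pads) lies 19 mm behind it; z points along the fingers, y is the line along which they close (so a half turn about z gives the same grasp; the last joint's range is limited). The gripper opens to 85 mm and grips with 20 to 120 N. Pads are 22 mm wide; open, the fingers measure 114 mm over their backs; the gripper's body (76 mm by 85 mm) begins 54 mm behind the grasp point. The pads swing forward as they close: fully open they stand 13 mm farther back than shut.
Start: joints at [-1.396, 0.217, 1.613, -0, 1.311, -0.112], TCP at [0.177, -0.599, 0.231] pointing down, gripper open.
Joint ranges: [-2.75, 2.75], [-0.78, 2.1], [0.31, 2.55], [-1.13, 4.27], [0.13, 2.63], [-2.58, 2.58]. Speed limits (rad/s): [2.79, 2.79, 3.14, 3.14, 3.14, 3.14].

## Interface

Orientations are given as a rotation vector (axis times angle).
In Python, from station import status, optics, job gives the robot as it stands.
- The arm moves only by the tool servo_tool, never from a script. Its argument "motion" is one flat list of numbers, 6 for each row, row after row: the shift along the tool's x, y, z in mm, then the turn, a rotation vector about the tool's x, y, z in degrees. A call has 1 to 10 rows; each row shifts and turns the commanded pose from where the row before left it, along the tool's axes as they then stand; what a row does not reach is not made up. A row lasts 1/10 s, in which the tool goes at most 50 mm and 8.59 degrees, less where a joint would pass 70% of its speed; a pose out of reach is approached as far as the arm can. A call with a gripper value outside its range is refused whole. "fingers" is the finger opening in mm, from 0 to 85.4, set as the call begins (left out, the last holds). The fingers move at their own pace and stop on an object; "squeeze" is the grip in N (left out, the last holds). Time passes only in rows, so rows that do not move let the fingers close. It gives the time, the measured TCP pose, the force, the opening and the grip force at its end, in the units of the state.
- status.observe(): the state, without advancing time (a new reading comes with each control period).
- optics.snapshot(name): name is "scene" or "top"; returns a dict with "pixels" (384x512x3 uint8, blue, green, red), "fx", "fy", "cx", "cy" (pixels), "k1" (the pictures are not rectified: a ray, as slopes to the right and down, at radius r is drawn at 1 + k1 r^2 times it, then the intrinsics apply), "rvec" (rotation vector, rad) and "tvec" (3), from world to camera coordinates, as OpenCV has them. Camera axes: x right, y down, z forward; pixel columns grow to the right and rows downward; lengths in m; the calibration is good to about 2 mm. A picture is of the moment at which its call begins. There is no depth.
- job.hand_in(): hands the job in; it is judged then, once.
The state is a dict: "t": time; "qpos": joint angles; "joint_velocities": joint speeds; "joint_torque": joint torques, N m; "position": TCP position; "orientation": TCP orientation; "ft_force": force on the tool from outside, world axes, zero at the start; "torque": the same for the moment, N m; "width": finger opening in m; "finger_force": force on a finger pad.
Only numpy, scipy, OpenCV 4.12 (cv2) and the standard library are available. Lean on these libraries where they do the work, as an engineer would, in place of code of your own. Each camera call takes 0.05 s, during which the arm holds its last target. There are 200 camera calls.

## Working session

There is one attempt and no reset: what is moved stays moved. The work goes in short steps, Python scripts to look and compute and a tool call to move; the robot and the scene stay as the last step left them, time stands still between calls to the robot, and variables do not carry over. Pictures are saved under pics/ and viewed, at most 10 in all, crops included, and the job is handed in when it is done.

Besides the shell and the picture viewer there is one more tool, called after "Request:" as name(argument=value, ...) on one line, values as JSON. servo_tool: Moves the arm, as the interface text tells. Its arguments: {"type":"object","properties":{"motion":{"type":"array"},"fingers":{"type":"number"},"squeeze":{"type":"number"}},"required":["motion"]}

```bash
mkdir -p pics; cat > h.py <<'E'
import numpy as np, cv2
from station import status, optics, job
def snap(n,f=None):
    s=optics.snapshot(n)
    if f: cv2.imwrite('pics/'+f,s['pixels'])
    return s
def cam(s):
    K=np.array([[s['fx'],0,s['cx']],[0,s['fy'],s['cy']],[0,0,1.]]); return K,np.array([s['k1'],0,0,0,0.]),np.array(s['rvec'],float),np.array(s['tvec'],float)
def proj(s,P):
    K,d,r,t=cam(s); return cv2.projectPoints(np.array(P,float).reshape(-1,1,3),r,t,K,d)[0][:,0]
def ray(s,uv,z):
    K,d,r,t=cam(s); n=cv2.undistortPoints(np.array(uv,float).reshape(-1,1,2),K,d)[:,0]
    R=cv2.Rodrigues(r)[0]; c=-R.T@t; D=np.c_[n,np.ones(len(n))]@R
    return c+D*((z-c[2])/D[:,2])[:,None]
E
python3 - <<'E'
from h import *
a=snap('scene');b=snap('top')
cv2.imwrite('pics/s1.png',a['pixels']);cv2.imwrite('pics/t1.png',b['pixels'])
for s in(a,b):
    K,d,r,t=cam(s);R=cv2.Rodrigues(r)[0];print(-R.T@t,R[2],s['fx'],s['k1'])
print(status.observe())
E
```

```text
[-0.14998845  0.78995409  1.09458073] [ 0.52761679 -0.4640545  -0.71152929] 404.2615185990984 -0.013765646195376537
[-0.04927641  0.08073987  1.38735342] [ 0.43685834  0.02406085 -0.89920847] 359.985197656604 -0.11737136902552342
{'t': 0.1, 'qpos': array([-1.39618558e+00,  2.17676318e-01,  1.61482043e+00,  1.69337461e-06,
        1.31130471e+00, -1.12199891e-01]), 'joint_velocities': array([-0.00061943, -0.00245348, -0.00448612,  0.00124722, -0.00032452,
       -0.00090362]), 'joint_torque': array([-5.83657893e-04, -3.98075581e+01, -3.04968166e+01, -1.38747605e-04,
        4.33595109e-03,  2.09240335e-05]), 'position': array([ 0.17669887, -0.59871429,  0.23007593]), 'orientation': array([-3.10715940e+00, -4.48662313e-01,  1.05608686e-04]), 'ft_force': array([-0.25014848, -0.31477525, -0.01746893]), 'torque': array([-0.03759937, -0.00090176,  0.00102691]), 'finger_force': 0.0, 'width': 0.0854876612509385}
```

View pics/s1.png

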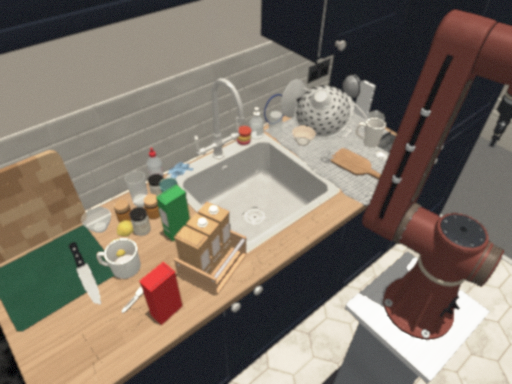

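View pics/t1.png

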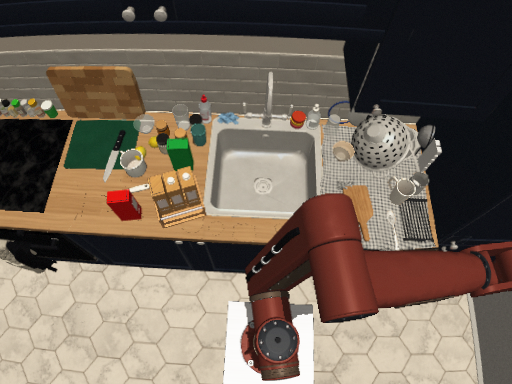

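The rack sits at about (178,195) in the top view and (208,250) in the scene view. The candidates are the green carton (178,153 top), the red carton (125,205 top) and three brown cartons in the rack at (158,183), (172,180) and (186,176). The paddle board is near (357,210) in the top view. The next crop checks which brown carton has no spout.

```bash
python3 - <<'E'
import cv2,numpy as np
a=cv2.imread('pics/s1.png');b=cv2.imread('pics/t1.png')
c=cv2.resize(a[195:295,165:255],None,fx=4,fy=4,interpolation=2)   # 360x400
d=cv2.resize(b[160:235,140:215],None,fx=5.33,fy=5.33,interpolation=2)[:400,:400]
cv2.imwrite('pics/c1.png',np.hstack([c,np.pad(d,((0,400-d.shape[0]),(0,0),(0,0)))]))
e=cv2.resize(b[175:250,330:405],None,fx=5,fy=5,interpolation=2)
f=cv2.resize(a[140:190,320:395],None,fx=5,fy=5,interpolation=2)
cv2.imwrite('pics/c2.png',np.hstack([e,np.pad(f,((0,125),(0,0),(0,0)))]))
E
```

```text
(no output)
```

View pics/c1.png

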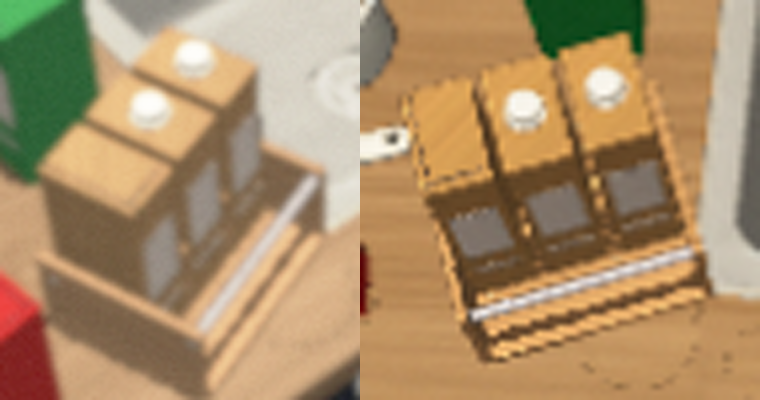

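View pics/c2.png

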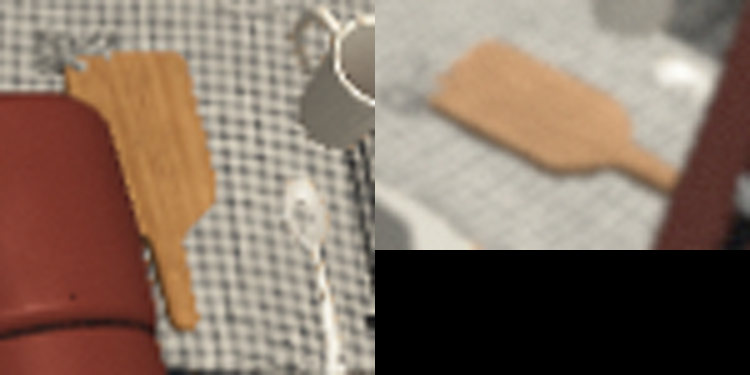

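The flat-topped carton is the leftmost (+y) one, at about (157,186) in the top view; the other two have white spouts at (171,180) and (185,176). The board's blade is partly hidden by the arm in the top view but clear in the scene view, where its corners are at about (344,148), (331,160), (370,163) and (358,174).

```bash
python3 - <<'E'
from h import *
from scipy.optimize import least_squares
a=snap('scene');b=snap('top')
T=lambda L:np.array(L,float)/5.333+[140-360/5.333,160]
S=lambda L:np.array(L,float)/4+[165,195]
z=.193
# corner order: back-left, back-right, front-right, front-left ; local x fwd(away from robot), y left
def top(cy): return [[.042,cy+.025,z],[.042,cy-.025,z],[-.042,cy-.025,z],[-.042,cy+.025,z]]
tf=T([[410,97],[472,80],[492,172],[430,192]]); t3=T([[560,52],[628,35],[655,135],[588,158]])
sf=S([[40,165],[88,120]][:1]+[[88,120]]+[[172,160],[135,215]])
print(ray(b,tf,z)[:,:2],ray(b,t3,z)[:,:2],ray(a,sf,z)[:,:2])
rl=ray(b,T([[470,316],[698,253]]),.079); print('rail',rl,np.degrees(np.arctan2(*(rl[0]-rl[1])[:2])))
print('board scene',ray(a,np.array([[120,40],[55,98],[190,170],[250,115],[300,190]])/5+[320,140],.018)[:,:2])
print('board top',ray(b,np.array([[185,55],[215,185],[67,70],[185,325]])/5+[330,175],.018)[:,:2])
E
```

```text
[[0.54860328 0.47749867]
 [0.56423495 0.43520433]
 [0.49350592 0.41002598]
 [0.47615562 0.45100047]] [[0.58969566 0.37538377]
 [0.60580073 0.32838075]
 [0.52758279 0.29998349]
 [0.50758099 0.34454343]] [[0.55041204 0.48236312]
 [0.56435715 0.43251096]
 [0.4945224  0.40697478]
 [0.47050602 0.45547326]]
rail [[0.42885972 0.44054625 0.079     ]
 [0.48751782 0.27814552 0.079     ]] -19.85939350490535
board scene [[ 0.64355326 -0.39749638]
 [ 0.626184   -0.29596646]
 [ 0.49658948 -0.31381681]
 [ 0.50929369 -0.40591462]
 [ 0.42550049 -0.36376298]]
board top [[ 0.64600221 -0.40169781]
 [ 0.52641432 -0.41586217]
 [ 0.62649841 -0.29759161]
 [ 0.40379696 -0.37952122]]
```

```bash
python3 - <<'E'
from h import *
for n in('scene','top'):
    s=snap(n);h=cv2.cvtColor(s['pixels'],cv2.COLOR_BGR2HSV)
    m=((h[...,0]>50)&(h[...,0]<72)&(h[...,1]>170)).astype('uint8')
    k,l,st,c=cv2.connectedComponentsWithStats(m)
    for i in range(1,k):
        if st[i,4]>150:
            p=cv2.convexHull(np.argwhere(l==i)[:,::-1].astype('int32'))
            p=cv2.approxPolyDP(p,2.5,True)[:,0]; print(n,st[i])
            print(np.c_[p,ray(s,p,0)[:,:2],ray(s,p,.2)[:,:2]].round(3))
E
```

```text
top [167 139  26  32 608]
[[192.    169.      0.7     0.359   0.592   0.319]
 [174.    168.      0.701   0.44    0.593   0.388]
 [167.    149.      0.798   0.486   0.676   0.428]
 [168.    139.      0.852   0.49    0.722   0.431]
 [187.    140.      0.85    0.401   0.721   0.354]]
```

Request:
servo_tool(motion=[0,0,-40,0,0,-1.8,0,0,-40,0,0,-1.8,40,-39,0,0,0,0,40,-39,0,0,0,0,40,-39,0,0,0,0,40,-39,0,0,0,0,40,-39,0,0,0,0], fingers=0)

```text
t: 1.0
position: [0.2857, -0.3723, 0.3113]
orientation: [3.094, 0.545, 0.001]
ft_force: [1.1, -0.6, -0.3]
width: -0.0002
finger_force: 0.0
```

Request:
servo_tool(motion=[40,-39,0,0,0,0,40,-39,0,0,0,0,40,-39,0,0,0,0,40,-39,0,0,0,0,40,-39,0,0,0,0,0,0,0,0,0,0])

```text
t: 1.6
position: [0.3954, -0.1435, 0.3116]
orientation: [-3.089, -0.561, -0.003]
ft_force: [0.4, -0.8, 0.1]
width: 0.0
finger_force: 0.0
```

Request:
servo_tool(motion=[24,-32,0,0,0,0,24,-32,0,0,0,0,24,-32,0,0,0,0,24,-32,0,0,0,0,24,-32,0,0,0,0,24,-32,0,0,0,0,24,-32,0,0,0,0,24,-32,0,0,0,0,0,0,0,0,0,0])

```text
t: 2.5
position: [0.4871, 0.1602, 0.3111]
orientation: [-3.091, -0.553, -0.001]
ft_force: [-0.1, 0.2, -1.0]
width: 0.0001
finger_force: 0.0
```

Request:
servo_tool(motion=[25,-32,0,0,0,0,25,-32,0,0,0,0,25,-32,0,0,0,0,25,-32,0,0,0,0,25,-32,0,0,0,0,25,-32,0,0,0,0,25,-32,0,0,0,0,25,-32,0,0,0,0,0,0,0,0,0,0])

```text
t: 3.4
position: [0.5874, 0.4687, 0.3081]
orientation: [3.093, 0.55, -0.004]
ft_force: [-0.9, 0.2, -0.8]
width: 0.0001
finger_force: 0.0
```

```bash
python3 - <<'E'
from h import *
o=status.observe();print(o['qpos'],o['position'])
a=snap('scene');b=snap('top')
I=np.hstack([cv2.resize(s['pixels'][r:r+100,c:c+100],None,fx=4,fy=4,interpolation=2) for s,r,c in((a,180,160),(b,140,120))])
cv2.imwrite('pics/c3.png',I)
# rail fit / carton predicted corners are overlaid in a later look; board again
cv2.imwrite('pics/brd.png',cv2.resize(b['pixels'][170:250,325:405],None,fx=5,fy=5,interpolation=2))
E
```

```text
[5.79790811e-01 4.44300308e-01 1.18186566e+00 8.97497583e-04
 1.51763580e+00 1.79862173e+00] [0.58737022 0.46865134 0.30810443]
```

View pics/c3.png

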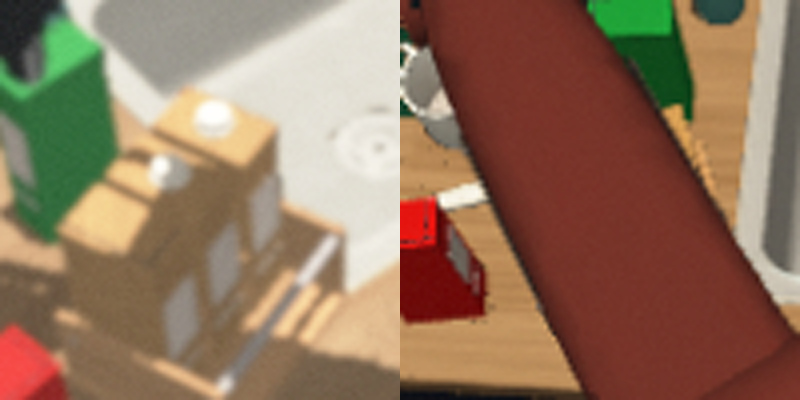

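View pics/brd.png

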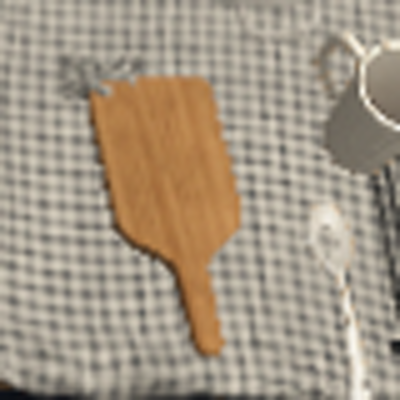

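The left panel shows the fingers high up behind the flat carton at (30,50), with the rack at (200,240). The board is now fully visible, with crop corners (92,92), (210,78), (240,222), (118,218) and handle end (207,355).

Request:
servo_tool(motion=[0,0,34,0,0,0,0,0,34,0,0,0,0,0,34,0,0,0,0,0,34,0,0,0,0,0,0,0,0,0])

```text
t: 4.0
position: [0.5833, 0.4614, 0.1685]
orientation: [3.088, 0.542, -0.018]
ft_force: [-0.7, 0.0, -1.4]
width: -0.0001
finger_force: 0.0
```

Request:
servo_tool(motion=[-8,0,0,0,0,0,-8,0,0,0,0,0,-8,0,0,0,0,0,-8,0,0,0,0,0,-8,0,0,0,0,0,-5,0,0,0,0,0,-5,0,0,0,0,0])

```text
t: 4.7
position: [0.5389, 0.4492, 0.1755]
orientation: [-3.094, -0.547, -0.0]
ft_force: [0.3, 1.2, 0.7]
width: -0.0001
finger_force: 0.4
```

```bash
python3 - <<'E'
from h import *
b=snap('top')
p=np.array([[92,92],[210,78],[240,222],[118,218],[207,355],[190,262]])/5+[325,170]
q=ray(b,p,.018);print(q[:,:2].round(3))
f=(q[0]+q[1])/2;v=f-q[4];v/=np.linalg.norm(v);print(v,np.degrees(np.arctan2(v[1],v[0])),f-v*.0875)
E
```

```text
[[ 0.629 -0.298]
 [ 0.648 -0.402]
 [ 0.516 -0.415]
 [ 0.515 -0.312]
 [ 0.4   -0.377]
 [ 0.478 -0.369]]
[0.99374674 0.11165755 0.        ] 6.410874763760323 [ 0.55168165 -0.35960421  0.018     ]
```

Request:
servo_tool(motion=[-6,0,0,0,0,0,-6,0,0,0,0,0,-6,0,0,0,0,0,-6,0,0,0,0,0,-5,0,0,0,0,0,-5,0,0,0,0,0,-5,0,0,0,0,0,-5,0,0,0,0,0,0,0,0,0,0,0,0,0,0,0,0,0])

```text
t: 5.75
position: [0.4981, 0.4342, 0.1754]
orientation: [-3.094, -0.547, -0.0]
ft_force: [0.2, 0.2, -1.0]
width: 0.0002
finger_force: 0.0
```

```bash
python3 - <<'E'
from h import *
a=snap('scene')
cv2.imwrite('pics/c4.png',cv2.resize(a['pixels'][185:305,150:270],None,fx=5,fy=5,interpolation=2))
E
```

```text
(no output)
```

View pics/c4.png

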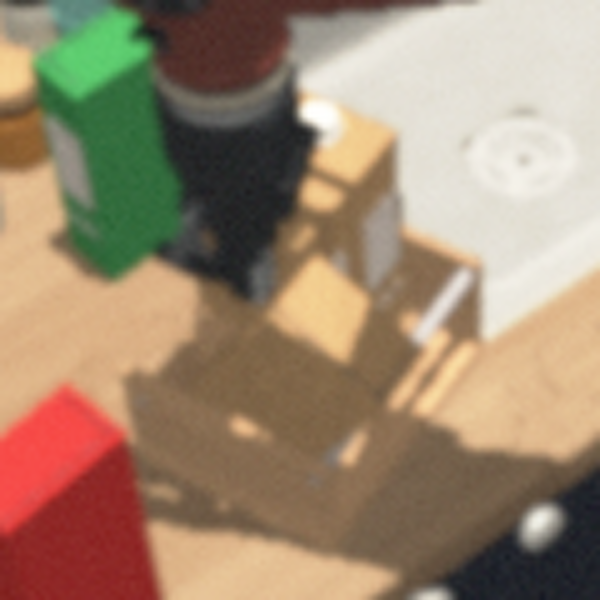

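The flat carton now leans on the rail, with the top face at roughly (318,250), (270,308), (345,360) and (370,305) in the crop. The neighbours are upright. Next I raise the tool clear and compare the predicted lean with the picture.

Request:
servo_tool(motion=[10,0,0,0,0,0,0,0,-40,0,0,0,0,0,-40,0,0,0,0,0,-40,0,0,0,0,0,-20,0,0,0,-35,0,0,0,8,0,-35,0,0,0,8,0,-35,0,0,0,8,0,-35,0,0,0,8,0,0,0,0,0,0,0], fingers=85)

```text
t: 6.8
position: [0.3644, 0.378, 0.2614]
orientation: [-2.918, -0.525, -0.785]
ft_force: [-3.5, -4.0, -7.1]
width: 0.0847
finger_force: 0.0
```

```bash
python3 - <<'E'
from h import *
from scipy.optimize import least_squares
from scipy.spatial.transform import Rotation as Ro
o=status.observe();print(o['qpos'].round(2),o['position'].round(3),Ro.from_rotvec(o['orientation']).as_matrix().round(3).tolist())
a=snap('scene','s2.png');b=snap('top','t2.png')
uv=np.array([[318,250],[270,308],[345,360],[370,305]])/5+[150,185]
L=lambda x,y:np.array([.520,.444])+x*np.array([.94,.342])+y*np.array([-.342,.94])
def C(th,px,dy=0):
    out=[]
    for X,Y in((84,-25),(84,25),(0,25),(0,-25)):
        lx=px+(X*np.cos(th)-185*np.sin(th))/1e3; z=.008+(185*np.cos(th)+X*np.sin(th))/1e3
        out.append([*L(lx,Y/1e3+dy),z])
    return out
for th in(30,35,38): print(th,proj(a,C(np.radians(th),-.042)).round(1).tolist())
print(uv.tolist())
h=cv2.cvtColor(a['pixels'],cv2.COLOR_BGR2HSV);
m=(((h[...,0]<6)|(h[...,0]>174))&(h[...,1]>200)).astype('uint8'); m[:,300:]=0
k,l,st,c=cv2.connectedComponentsWithStats(m);i=1+st[1:,4].argmax()
p=cv2.approxPolyDP(cv2.convexHull(np.argwhere(l==i)[:,::-1].astype('int32')),2.5,True)[:,0]
print('red',np.c_[p,ray(a,p,0)[:,:2],ray(a,p,.19)[:,:2]].round(3))
E
```

```text
[ 0.8  -0.3   2.13 -0.31  0.86  2.17] [0.364 0.378 0.261] [[0.81, 0.345, 0.474], [0.306, -0.939, 0.159], [0.499, 0.016, -0.866]]
30 [[214.8, 234.9], [204.5, 247.1], [227.4, 267.2], [237.0, 254.5]]
35 [[220.0, 237.9], [209.9, 250.2], [231.7, 271.1], [241.2, 258.3]]
38 [[223.2, 239.9], [213.1, 252.3], [234.2, 273.5], [243.5, 260.7]]
[[213.6, 235.0], [204.0, 246.6], [219.0, 257.0], [224.0, 246.0]]
red [[167.    288.      0.54    0.547   0.42    0.589]]
```

```bash
python3 - <<'E'
import cv2,numpy as np
a=cv2.imread('pics/s2.png');b=cv2.imread('pics/t2.png')
cv2.imwrite('pics/c5.png',np.hstack([cv2.resize(x,None,fx=5,fy=5,interpolation=2) for x in(a[205:305,170:250],b[150:250,130:210])]))
E
```

```text
(no output)
```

View pics/c5.png

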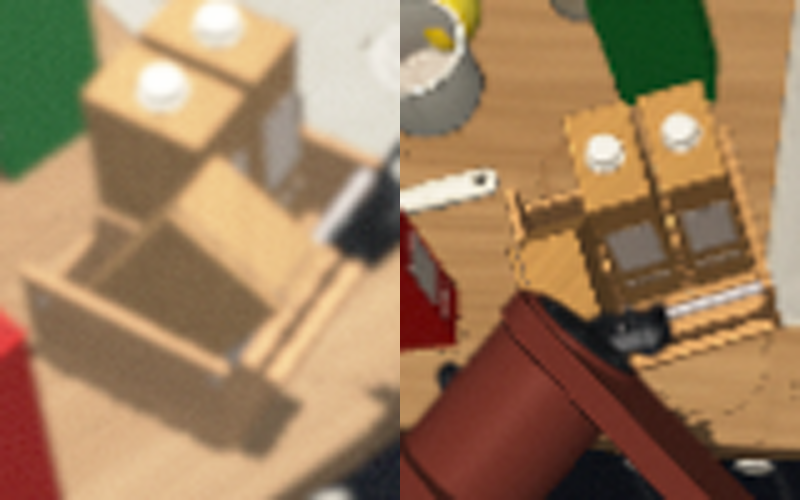

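```bash
python3 - <<'E'
from h import *
from scipy.optimize import least_squares
a=snap('scene')
uv=np.array([[222,160],[172,203],[275,308],[322,258]])/5+[170,205]
L=lambda x,y:np.array([.520,.444])+x*np.array([.94,.342])+y*np.array([-.342,.94])
def C(th,px,dy=0,pts=((84,-25),(84,25),(0,25),(0,-25)),z0=185):
    return [[*L(px+(X*np.cos(th)-z0*np.sin(th))/1e3,Y/1e3+dy),.008+(z0*np.cos(th)+X*np.sin(th))/1e3] for X,Y in pts]
r=least_squares(lambda p:(proj(a,C(*p))-uv).ravel(),[.55,-.042,0]);print(np.degrees(r.x[0]),r.x,r.fun.round(1))
th,px,dy=r.x
for th in(r.x[0],np.radians(33)):
  for d in(0,55): print(np.round(C(th,px,dy,[(42,0)],185-d),4))
  r2=least_squares(lambda p:(proj(a,C(th,*p))-uv).ravel(),[-.042,0]);print(r2.x,r2.cost)
E
```

```text
39.165465468247746 [ 0.68356633 -0.00651314 -0.00337311] [ 0.1 -2.1 -0.1  1.4 -0.1  1.5  0.  -1. ]
[[0.4358 0.4098 0.178 ]]
[[0.4685 0.4217 0.1353]]
[-0.00651314 -0.00337311] 4.817664221865514
[[0.4534 0.4162 0.186 ]]
[[0.4816 0.4264 0.1399]]
[-0.02880266  0.00141603] 6.256752412438707
```

Upper-left panel: the flat carton leans on the rail, with top corners at (222,160), (172,203), (275,308) and (322,258). The fit gives a lean of about 34°. Both spout cartons are upright.

Request:
servo_tool(motion=[8,-5,0,0,4,0,8,-4,0,0,0,0,0,0,30,0,0,0,0,0,30,0,0,0,0,0,25,0,0,0,0,0,0,0,0,0,0,0,0,0,0,0])

```text
t: 7.65
position: [0.4394, 0.4229, 0.2291]
orientation: [-2.844, -0.5, -0.927]
ft_force: [0.1, -0.2, 0.1]
width: 0.0851
finger_force: 0.0
```

```bash
cat > rep.py <<'E'
from h import *
from scipy.spatial.transform import Rotation as Ro
o=status.observe();R=Ro.from_rotvec(o['orientation']).as_matrix();print(o['t'],o['qpos'].round(2),o['position'].round(4),R.round(3).tolist(),o['ft_force'].round(1))
E
python3 - <<'E'
from rep import *
d=np.array([.456,.421,.139])-o['position'];print('to go tool',(R.T@d*1e3).round(1))
want=np.c_[[.94*.829,.342*.829,.559],[.342,-.94,0],[.94*.559,.342*.559,-.829]]
print('rot',np.degrees(Ro.from_matrix(R.T@want).as_rotvec()).round(1))
E
```

```text
7.65 [ 0.77 -0.1   2.07 -0.42  0.63  2.27] [0.4394 0.4229 0.2291] [[0.76, 0.341, 0.554], [0.275, -0.94, 0.202], [0.589, -0.001, -0.808]] [ 0.1 -0.2  0.1]
to go tool [-41.    7.5  81.6]
rot [-0.  -2.1 -0.1]
```

Request:
servo_tool(motion=[-20,4,0,0,-1.0,0,-21,3,0,0,-1.1,0,0,0,0,0,0,0,0,0,20,0,0,0,0,0,20,0,0,0,0,0,15,0,0,0,0,0,0,0,0,0,0,0,0,0,0,0])

```text
t: 8.45
position: [0.4378, 0.415, 0.1593]
orientation: [-2.865, -0.506, -0.877]
ft_force: [-0.5, 0.1, 1.2]
width: 0.0848
finger_force: 0.0
```

```bash
python3 - <<'E'
from rep import *
d=np.array([.456,.421,.139])-o['position'];print('to go tool',(R.T@d*1e3).round(1))
a=snap('scene');b=snap('top')
cv2.imwrite('pics/c6.png',np.hstack([cv2.resize(x['pixels'][r:r+100,c:c+80],None,fx=5,fy=5,interpolation=2) for x,r,c in((a,195,180),(b,150,130))]))
E
```

```text
8.45 [ 0.75 -0.    2.11 -0.45  0.52  2.31] [0.4378 0.415  0.1593] [[0.779, 0.343, 0.526], [0.283, -0.939, 0.193], [0.56, -0.001, -0.829]] [-0.5  0.1  1.2]
to go tool [ 4.5  0.6 27.5]
```

View pics/c6.png

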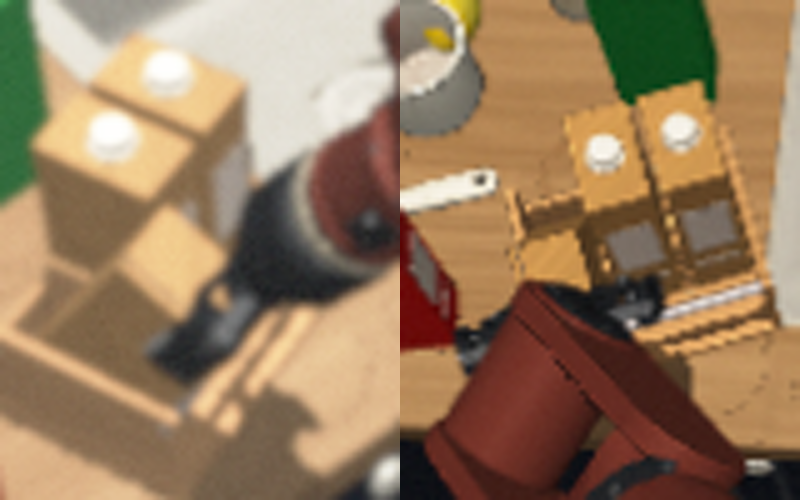

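The fingers straddle the leaning carton's top; in the left crop the left finger tip is at (165,350), somewhat towards the front edge. I shift slightly back across the carton, go in and close.

Request:
servo_tool(motion=[4,0,11,0,0,0,4,0,11,0,0,0,0,0,0,0,0,0,0,0,0,0,0,0])

```text
t: 8.95
position: [0.4546, 0.4201, 0.1428]
orientation: [-2.869, -0.506, -0.873]
ft_force: [0.4, -0.5, -0.0]
width: 0.0848
finger_force: 0.0
```

Request:
servo_tool(motion=[0,0,0,0,0,0,0,0,0,0,0,0,0,0,0,0,0,0,0,0,0,0,0,0,0,0,0,0,0,0,0,0,0,0,0,0,0,0,0,0,0,0], fingers=40, squeeze=60)

```text
t: 9.65
position: [0.4545, 0.4208, 0.1438]
orientation: [-2.866, -0.506, -0.875]
ft_force: [-0.7, 2.1, 0.7]
width: 0.0494
finger_force: 61.0
```

Request:
servo_tool(motion=[2,0,-12,0,0,0,3,0,-20,0,0,0,3,0,-20,0,0,0,3,0,-20,0,0,0,3,0,-20,0,0,0,3,0,-20,0,0,0,0,0,0,0,0,0])

```text
t: 10.35
position: [0.4086, 0.4037, 0.2479]
orientation: [-2.866, -0.506, -0.876]
ft_force: [-0.2, 0.4, -2.8]
width: 0.0496
finger_force: 62.5
```

Request:
servo_tool(motion=[20,0,-30,0,0,0,20,0,-30,0,0,0,20,0,-30,0,0,0,20,0,-30,0,0,0,0,0,0,0,0,0,0,0,0,0,0,0])

```text
t: 10.95
position: [0.408, 0.403, 0.3884]
orientation: [-2.87, -0.506, -0.87]
ft_force: [0.4, 0.1, -4.3]
width: 0.0494
finger_force: 62.5
```

```bash
python3 - <<'E'
from rep import *
a=snap('scene')
cv2.imwrite('pics/c7.png',cv2.resize(a['pixels'][140:300,150:310],None,fx=3.5,fy=3.5,interpolation=2))
E
```

```text
10.95 [ 0.78 -0.3   1.92 -0.28  1.    2.09] [0.408  0.403  0.3884] [[0.781, 0.342, 0.522], [0.285, -0.94, 0.189], [0.555, 0.001, -0.832]] [ 0.4  0.1 -4.3]
```

View pics/c7.png

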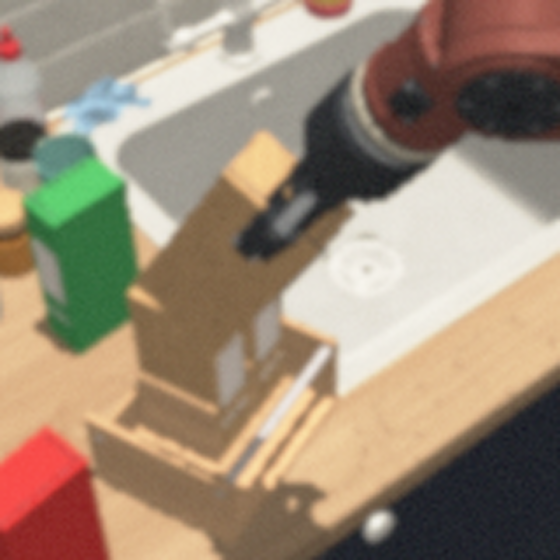

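The carton is clear of the rack at (230,220) in the crop, aligned with the fingers, and both neighbours are in place. I turn it upright and carry it to the board.

Request:
servo_tool(motion=[0,0,0,0,-4,0,0,0,0,0,-6,0,0,0,0,0,-7,0,0,0,0,0,-7,0,0,0,0,0,-6,0,0,0,0,0,-4,0,0,0,0,0,0,0,0,0,0,0,0,0])

```text
t: 11.8
position: [0.4081, 0.403, 0.3867]
orientation: [3.091, 0.545, -0.008]
ft_force: [-0.2, 0.2, -2.9]
width: 0.0495
finger_force: 62.4
```

Request:
servo_tool(motion=[-2,12,0,0,0,0,-4,22,0,0,0,0,-5,30,0,0,0,0,-5,30,0,0,0,0,-5,30,0,0,0,0,-5,30,0,0,0,0,-5,30,0,0,0,0,-5,30,0,0,0,0,-5,30,0,0,0,0,-5,30,0,0,0,0])

```text
t: 12.8
position: [0.458, 0.1287, 0.3903]
orientation: [3.092, 0.547, -0.0]
ft_force: [0.1, 0.0, -4.2]
width: 0.0494
finger_force: 62.5
```

Request:
servo_tool(motion=[-5,30,0,0,0,1,-5,30,0,0,0,2,-5,30,0,0,0,2,-5,30,0,0,0,2,-5,30,0,0,0,2,-5,30,0,0,0,2,-5,30,0,0,0,1,-4,20,0,0,0,0,-2,10,0,0,0,0,0,0,0,0,0,0])

```text
t: 13.8
position: [0.4765, -0.1123, 0.3903]
orientation: [3.133, 0.217, -0.002]
ft_force: [-0.9, 0.8, -3.8]
width: 0.0496
finger_force: 62.4
```

```bash
python3 - <<'E'
from rep import *
d=np.array([.545,-.361,.388])-o['position'];print('to go tool',(R.T@d*1e3).round(1), 'yaw',np.degrees(np.arctan2(R[1,0],R[0,0])))
E
```

```text
13.8 [-0.37 -0.16  1.71 -0.    1.6   1.06] [ 0.4765 -0.1123  0.3903] [[0.99, 0.138, -0.001], [0.138, -0.99, -0.001], [-0.001, 0.001, -1.0]] [-0.9  0.8 -3.8]
to go tool [ 33.5 255.7   2.5] yaw 7.92639265923372
```

Request:
servo_tool(motion=[2,12,0,0,0,0,3,24,0,0,0,0,4,30,0,0,0,0,4,30,0,0,0,0,4,30,0,0,0,0,4,30,0,0,0,0,4,30,0,0,0,0,4,30,0,0,0,0,4,26,0,0,0,0,1,14,0,0,0,0])

```text
t: 14.8
position: [0.5476, -0.3617, 0.3894]
orientation: [3.133, 0.22, -0.004]
ft_force: [0.4, 0.4, -3.8]
width: 0.0497
finger_force: 62.6
```

Request:
servo_tool(motion=[0,0,15,0,0,0,0,0,30,0,0,0,0,0,30,0,0,0,0,0,30,0,0,0,0,0,30,0,0,0,0,0,30,0,0,0,0,0,15,0,0,0,0,0,10,0,0,0,0,0,0,0,0,0,0,0,0,0,0,0])

```text
t: 15.8
position: [0.5474, -0.3607, 0.2019]
orientation: [3.132, 0.22, 0.0]
ft_force: [0.1, 0.4, -3.2]
width: 0.0498
finger_force: 62.3
```

```bash
python3 - <<'E'
from rep import *
d=np.array([.545,-.361,.151])-o['position'];print('to go tool',(R.T@d*1e3).round(1))
a=snap('scene','s3.png')
# brown mask of carton near the expected place: outline vs prediction
P=lambda off,top:[[*(o['position'][:2]+R[:2,0]*(x+off)+R[:2,1]*y),o['position'][2]+z] for x in(-.042,.042) for y in(-.025,.025) for z in(top,top-.185)]
print(proj(a,P(.008,.052)).round(0).tolist())
E
```

```text
15.8 [-0.69  0.3   1.56 -0.    1.27  0.74] [ 0.5474 -0.3607  0.2019] [[0.99, 0.14, 0.0], [0.14, -0.99, -0.002], [-0.0, 0.002, -1.0]] [ 0.1  0.4 -3.2]
to go tool [-2.4 -0.1 50.9]
[[372.0, 121.0], [362.0, 160.0], [379.0, 115.0], [369.0, 154.0], [353.0, 112.0], [344.0, 151.0], [360.0, 106.0], [351.0, 145.0]]
```

Request:
servo_tool(motion=[0,0,10,0,0,0,0,0,10,0,0,0,0,0,8,0,0,0,0,0,4,0,0,0,0,0,4,0,0,0,0,0,0,0,0,0,0,0,0,0,0,0])

```text
t: 16.55
position: [0.5466, -0.3606, 0.1644]
orientation: [3.133, 0.22, -0.002]
ft_force: [-0.4, 0.1, -3.3]
width: 0.0493
finger_force: 62.5
```

Request:
servo_tool(motion=[0,0,2,0,0,0,0,0,2,0,0,0,0,0,0,0,0,0,0,0,0,0,0,0])

```text
t: 16.95
position: [0.5465, -0.3604, 0.1603]
orientation: [3.133, 0.22, -0.003]
ft_force: [0.1, 0.4, -3.1]
width: 0.0494
finger_force: 62.5
```

Request:
servo_tool(motion=[0,0,2,0,0,0,0,0,2,0,0,0,0,0,0,0,0,0,0,0,0,0,0,0])

```text
t: 17.35
position: [0.5464, -0.3604, 0.1562]
orientation: [3.134, 0.22, -0.003]
ft_force: [0.6, -0.0, -3.3]
width: 0.0489
finger_force: 62.5
```

Request:
servo_tool(motion=[0,0,2,0,0,0,0,0,1,0,0,0,0,0,0,0,0,0,0,0,0,0,0,0])

```text
t: 17.75
position: [0.5469, -0.3607, 0.155]
orientation: [3.133, 0.22, -0.001]
ft_force: [-2.5, 1.1, 5.5]
width: 0.049
finger_force: 63.3
```

Request:
servo_tool(motion=[0,0,1,0,0,0,0,0,1,0,0,0,0,0,0,0,0,0,0,0,0,0,0,0])

```text
t: 18.15
position: [0.547, -0.3608, 0.155]
orientation: [3.133, 0.22, -0.001]
ft_force: [-4.9, 3.8, 11.1]
width: 0.0493
finger_force: 64.3
```

Request:
servo_tool(motion=[0,0,1,0,0,0,0,0,1,0,0,0,0,0,0,0,0,0,0,0,0,0,0,0])

```text
t: 18.55
position: [0.5472, -0.3608, 0.1549]
orientation: [3.132, 0.221, -0.001]
ft_force: [-6.1, 5.3, 18.9]
width: 0.0496
finger_force: 65.1
```

Request:
servo_tool(motion=[0,0,-3,0,0,0,0,0,-1,0,0,0,0,0,0,0,0,0])

```text
t: 18.85
position: [0.5469, -0.3607, 0.155]
orientation: [3.133, 0.22, -0.001]
ft_force: [-2.9, 2.4, 8.0]
width: 0.0497
finger_force: 63.6
```

Request:
servo_tool(motion=[0,0,0,0,0,0,0,0,0,0,0,0,0,0,0,0,0,0,0,0,0,0,0,0,0,0,0,0,0,0,0,0,0,0,0,0], fingers=78)

```text
t: 19.45
position: [0.5465, -0.3605, 0.1532]
orientation: [3.133, 0.22, -0.003]
ft_force: [-0.5, 0.2, -0.4]
width: 0.0782
finger_force: 0.0
```

Request:
servo_tool(motion=[0,0,-10,0,0,0,0,0,-20,0,0,0,0,0,-35,0,0,0,0,0,-40,0,0,0,0,0,-40,0,0,0,-35,0,0,0,0,0,-35,0,0,0,0,0,-35,0,0,0,0,0,-35,0,0,0,0,0,0,0,0,0,0,0])

```text
t: 20.45
position: [0.4051, -0.3805, 0.2997]
orientation: [3.133, 0.215, -0.004]
ft_force: [0.2, 1.4, -1.0]
width: 0.078
finger_force: 0.0
```

```bash
python3 - <<'E'
from rep import *
a=snap('scene','s4.png');s1=cv2.imread('pics/s1.png')
for nm,c in(('exp',[.555,-.3595]),):
    v=np.array([.99,.14]);w=np.array([-.14,.99])
    print(proj(a,[[*(np.array(c)+v*x+w*y),z] for z in(.203,.018) for x,y in((-.042,-.025),(.042,-.025),(.042,.025),(-.042,.025))]).round(0).tolist())
d=np.abs(a['pixels'].astype(int)-s1).sum(2)>60
m=d[90:180,325:395].astype('uint8')
k,l,st,cc=cv2.connectedComponentsWithStats(m);i=1+st[1:,4].argmax()
p=cv2.approxPolyDP(cv2.convexHull(np.argwhere(l==i)[:,::-1].astype('int32')),2,True)[:,0]+[325,90];print(p.tolist())
# rack: unchanged spout cartons?
d=np.abs(a['pixels'].astype(int)-s1).mean(2)[200:245,185:230];print('rack diff',d[:,15:].mean())
E
```

```text
20.45 [-0.88  0.02  1.7  -0.    1.42  0.56] [ 0.4051 -0.3805  0.2997] [[0.991, 0.136, -0.003], [0.136, -0.991, -0.002], [-0.003, 0.001, -1.0]] [ 0.2  1.4 -1. ]
[[376.0, 126.0], [357.0, 118.0], [350.0, 123.0], [370.0, 132.0], [366.0, 164.0], [349.0, 155.0], [342.0, 160.0], [360.0, 170.0]]
[[393, 129], [393, 143], [379, 179], [355, 173], [341, 161], [353, 128], [360, 121]]
rack diff 6.857037037037037
```

Request:
servo_tool(motion=[0,-30,-20,0,0,0,0,-40,-20,0,0,0,0,-40,0,0,0,0,0,-40,0,0,0,0,0,-40,0,0,0,0,0,-40,0,0,0,0,0,-40,0,0,0,0,0,0,0,0,0,0,0,0,0,0,0,0])

```text
t: 21.4
position: [0.3713, -0.1118, 0.3395]
orientation: [3.132, 0.225, 0.001]
ft_force: [-0.3, -0.8, -0.6]
width: 0.0776
finger_force: 0.0
```

```bash
python3 - <<'E'
from rep import *
b0=cv2.imread('pics/brd.png')
for n in('scene','top'):
    s=snap(n,n+'5.png');v=np.array([.99,.14]);w=np.array([-.14,.99]);c=np.array([.555,-.3595])
    P=[[*(c+v*x+w*y),z] for z in(.203,.018) for x,y in((-.042,-.025),(.042,-.025),(.042,.025),(-.042,.025))]
    e=proj(s,P);print(n,e.round(0).tolist())
    g=s['pixels'];h=cv2.cvtColor(g,cv2.COLOR_BGR2HSV)
    x0,y0=(e.min(0)-14).astype(int);x1,y1=(e.max(0)+14).astype(int)
    m=((h[...,0]>8)&(h[...,0]<22)&(h[...,1]>85)).astype(int)[y0:y1,x0:x1]
    br=(h[...,2]>150)[y0:y1,x0:x1]
    print('origin',x0,y0)
    for r,q in zip(m,br): print(''.join('.' if not a else ('O' if b else '#') for a,b in zip(r,q)))
E
```

```text
21.4 [-0.47 -0.4   1.98 -0.    1.55  0.95] [ 0.3713 -0.1118  0.3395] [[0.99, 0.143, 0.001], [0.143, -0.99, -0.002], [0.0, 0.002, -1.0]] [-0.3 -0.8 -0.6]
scene [[376.0, 126.0], [357.0, 118.0], [350.0, 123.0], [370.0, 132.0], [366.0, 164.0], [349.0, 155.0], [342.0, 160.0], [360.0, 170.0]]
origin 328 103
..............................................................
..............................................................
..............................................................
..............................................................
..............................................................
..............................................................
..............................................................
..............................................................
..............................................................
..............................................................
..............................................................
..............................................................
.........................................
[... 7710 characters left out ...]
#############OOO........................
.............#OOOO#############OOO.........................
..............##OO#########OOOOOO..........................
...............###OOOOOOOOOOOOOO...........................
.................###OOOOOOOOOOO............................
..................###OOOOOOOOO.............................
.....................##OOOOOOO.............................
......................##OOOOO..............................
......................##OOOOOO.............................
.......................#OOOOOO.............................
.......................##OOOOO.............................
.......................##OOOOO.............................
```

The top view puts the carton's top face at columns 364–382 and rows 180–200, the right size and place for it standing upright near the blade's centre. The arm is clear.

```bash
python3 -c "
from station import job
print(job.hand_in())"
```

```text
the job is handed in; nothing more can be done
None
```

I tipped the flat-topped carton onto the rail, lifted it out and stood it upright near the centre of the board's blade. The final camera check supports this; I last saw both spout cartons standing in their slots just after the lift, and the hand-in returned no verdict.

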